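# Open the print jig for the next blank and hold it open

### The arm

A 6-joint arm with a two-finger parallel gripper is mounted at the origin on the work surface. World frame = base frame: x ahead of the robot, y to its left, z up, the work surface at z = 0. Lengths are in m, angles in rad, forces in N, time in s.
With the tool pointing down it reaches from about 0.225 to 0.875 m from the base axis. Payload 3.4 kg.
Tool frame: the origin (TCP) lies at the very end of the fingers, on their centre line; the grasp point (between the pads) lies 19 mm behind it (manip.grip_depth is the distance from the TCP to the grasp point, in m); z points along the fingers, y is the direction in which the jaws open and shut (so a half turn about z gives the same grasp; the last joint's range is limited). The gripper opens to 85 mm and grips with 20 to 120 N. Pads are 22 mm wide; open, the fingers measure 114 mm over their backs; the gripper's body (76 mm by 85 mm) begins 54 mm behind the grasp point. The pads swing forward as they close: fully open they stand 13 mm farther back than shut.
Start: joints at [-1.387, 0.276, 1.505, -0, 1.361, -0.121], TCP at [0.173, -0.549, 0.231] pointing down, gripper open.
Joint ranges: [-2.89, 2.89], [-0.75, 2.08], [0.22, 2.7], [-1.18, 4.32], [0.11, 2.71], [-2.7, 2.7]. Speed limits (rad/s): [2.57, 2.57, 3.14, 3.14, 3.14, 3.14].

### API

Orientations are given as a unit quaternion [w, x, y, z].
In Python, from rig import manip, cams, sign_off gives the robot as it stands. The module is installed in compiled form; this text tells all that it offers.
- The arm moves only by the shell command python3 -m creep 'ROWS' [FORCE]. ROWS is JSON, a list of rows, each a list of 7 numbers: the shift along the world's x, y, z in m, then the turn, a rotation vector about the world's x, y, z in rad, then the gripper command: -1 is shut, 1 is fully open, values between are in proportion. A call has 1 to 20 rows; each row shifts and turns the commanded pose from where the row before left it; what a row does not reach is not made up. A row lasts 1/8 s, in which the tool goes at most 62.5 mm and 10.7 degrees, less where a joint would pass 70% of its speed; a pose out of reach is approached as far as the arm can. A call with a gripper value outside its range is refused whole. The fingers move at their own pace and stop on an object; FORCE is the grip in N (left out, the last holds). Time passes only in rows, so rows that do not move let the fingers close. It gives the time, the measured TCP pose, the force and the opening at its end, in the units of the state.
- manip.get_state(): the state, without advancing time (a new reading comes with each control period).
- cams.get_image(name): name is "scene" or "top" or "wrist"; returns the picture (480x640x3 uint8, blue, green, red); there is no depth.
- cams.calibration(name): a dict with "fx", "fy", "cx", "cy" (pixels), "rvec" (rotation vector, rad) and "tvec" (3), from world to camera coordinates, as OpenCV has them. Camera axes: x right, y down, z forward; pixel columns grow to the right and rows downward; lengths in m; the calibration is good to about 2 mm. A picture is of the moment at which its call begins: read the wrist's pose just before it. calibration takes no time and is no camera call; for the wrist camera it gives the pose at the moment of the call.
- sign_off(): hands the job in, once; it reports no verdict.
The state is a dict: "clock": time; "qpos": joint angles; "qd": joint speeds; "effort": joint torques, N m; "position": TCP position; "ee_rot": TCP orientation; "contact_force": force on the tool from outside, world axes, zero at the start; "moment": the same for the moment, N m; "width": finger opening in m.
Only numpy, scipy, OpenCV 4.12 (cv2) and the standard library are available. Lean on these libraries where they do the work, as an engineer would, in place of code of your own. Each camera call takes 0.05 s, during which the arm holds its last target.

### The job

Get the print jig ready for the next board: crank the black handwheel (it takes several grasps) until the fence's pointer stands level with the tip of the red mark on the scale, leaving the sprung red tensioner arm at rest meanwhile. Then push the tensioner arm back from the bed, past its ratchet click, and keep holding it there with the fence still on its mark: the catch does not lock, so the program finishes while holding the arm back. Leave everything else on the bench where it is.

Things in the scene. Friction and masses are not known exactly. Their poses are not given: they have to be found in the camera images.
- jig: The grey print jig, a base plate 300 x 480 x 12 mm fixed to the bench with a low white print bed. Origin: on the bench under the plate. Its x points away from the robot (plus up to 0.25 rad of yaw), its y along the scale to the left, towards the handwheel; the tensioner arm is at the -y side. The moving parts on it stay below 110 mm. A red-capped jar and a tape roll stand on the plate; leave them.
- handwheel (a joint): Angle of the handwheel (rad) about its upright axis, 0 at the start, positive counterclockwise seen from above, stops at +-4.9. It needs 0.12 N m to turn and stays where it is left. Each rad counterclockwise drives the fence 9.5 mm along the jig's +y (clockwise: -y). The mark is 2.7 to 4.3 rad away, either way.
- wheel_grip (a point): The place to grip the handwheel: a black fluted round drum, 48 mm in diameter and 40 mm tall, with upright axis, on a dark flat disc 90 mm in diameter and 10 mm thick. The point lies on the axis, 26 mm above the disc and 14 mm below the drum's top. Grip it from above at any yaw; nothing near stands above the disc but the red-capped jar (axis 105 mm or more away) and the tin (150 mm or more).
- fence_pointer (a point): Tip of the thin black pointer on top of the aluminium fence bar (18 mm wide), near the scale behind the bed. The fence slides along the jig's y only.
- red_mark_tip (a point): Tip of the red clip (12 mm wide with a 4 mm wide nose towards the robot) fixed on the scale: the wanted place of the fence pointer along the jig's y. Its axes are parallel to the jig's. Small offsets in x and z between the two tips are normal.
- blue_mark_tip (a point): Tip of the same kind of clip in blue, fixed on the scale on the other side of the pointer: not wanted now.
- tensioner_angle (a joint): Angle of the red tensioner arm (rad) about its upright pivot: 0 at rest near the bed (sprung home), positive swings its tip away from the bed (counterclockwise from above, towards the jig's -y). The click tooth passes the brass pawl between about 0.27 and 0.44; the arm is past its click above 0.45; end stop at 0.65. The spring asks about 6 N at the post at rest, up to about 14 N at the click and 10 N at the end. Let go, it springs all the way back.
- tensioner: The red tensioner arm with all it carries: a flat bar at 35 to 45 mm above the bench, a black rubber idler roller under its tip and a black upright post on its tip.
- post_grip (a point): The place to push or grip the tensioner arm: the black upright round post at its tip, 16 mm in diameter (18 mm at the cap), reaching from the bar's top, 45 mm above the bench, to 96 mm. The point lies on the post's axis, 76 mm above the bench.
- tensioner_pivot (a point): Point on the tensioner's upright pivot axis, 46 mm above the bench; the post's axis turns about it at a radius of 150 mm.
- ink_red: Bystander: white ink jar with red cap, 54 mm in diameter, 65 mm tall, on the jig's plate behind the handwheel. Origin: centre of its underside.
- ink_blue: Bystander: white ink jar with blue cap, 54 mm in diameter, 65 mm tall, on the bench beside the jig's tensioner side. Origin: centre of its underside.
- tape: Bystander: roll of tan tape lying flat, 68 mm across, 20 mm tall, on the front of the jig's plate. Origin: centre of its underside.
- squeegee: Bystander: wooden squeegee lying flat, 200 x 65 mm, 22 mm tall, near the robot on the left. Origin: centre of its handle's underside.
- tin: Bystander: light blue round tin, 112 mm across, 86 mm tall, on the bench left of the jig. Origin: centre of its underside.
- spatula: Bystander: ink spatula 200 mm long lying on the bench at the right. Origin: underside, along its length.

How it is judged:
On the way, in this order (a step that is already met when the one before it is completed fails the run):
1. the fence pointer is set level with the red mark (within 3 mm) and rests there, tensioner arm still at rest (y of fence_pointer in the frame of red_mark_tip between -0.003 and 0.003 m and value of joint tensioner_angle below 0.1 rad and velocity of joint handwheel between -0.1 and 0.1 rad/s), for 0.3 s.
2. the tensioner arm is pushed past its click, the fence still on its mark (y of fence_pointer in the frame of red_mark_tip between -0.003 and 0.003 m and value of joint tensioner_angle above 0.45 rad), for 0.3 s.
At the end, for the whole second after the job is handed in: The fence pointer is within 3 mm of the red mark's tip along the scale; the tensioner arm is past its click (beyond 0.45 rad), still, and held there by the fingers (more than 3 N), not wedged by any loose thing (all of step 2 and velocity of joint tensioner_angle between -0.1 and 0.1 rad/s and contact force between the fingers and tensioner above 3 N and contact force between tensioner and ink_red below 0.5 N and contact force between tensioner and ink_blue below 0.5 N and contact force between tensioner and tape below 0.5 N and contact force between tensioner and squeegee below 0.5 N and contact force between tensioner and tin below 0.5 N and contact force between tensioner and spatula below 0.5 N); the arm keeps its last pose, push and grip.
It fails at once if a bystander is moved by more than 25 mm (distance of any of ink_red, ink_blue, tape, squeegee, tin, spatula from where it was at the start of the episode above 0.025 m).
It also fails if it takes over 72 s, if anything falls off the work surface, if the arm or the gripper's body presses on something with over 40 N, if the wrist force passes 120 N, or if a joint passes its speed limit or range.

## Working session

There is one attempt and no reset: what is moved stays moved. The work goes in short steps, Python scripts to look and compute and a shell command to move; the robot and the scene stay as the last step left them, time stands still between calls to the robot, and variables do not carry over. Pictures are saved under pics/ and viewed, and the job is handed in when it is done.

```bash
mkdir -p pics && python3 - <<'E'
from rig import manip,cams
import cv2
print(manip.get_state())
for n in("scene","top"):
    cv2.imwrite(f"pics/{n}0.png",cams.get_image(n)); print(n,cams.calibration(n))
E
```

```text
{'clock': 0.0, 'qpos': array([-1.38695586e+00,  2.76622295e-01,  1.50614948e+00, -2.27485987e-05,
        1.36071431e+00, -1.20988798e-01]), 'qd': array([ 0.0002547 ,  0.0005947 , -0.00040303,  0.00171175,  0.00061032,
        0.00091133]), 'effort': array([-1.14263676e-03, -4.16783059e+01, -2.45804644e+01, -3.75878262e-04,
        1.10203150e-02,  5.67238523e-07]), 'position': array([ 0.17246858, -0.54795816,  0.23041764]), 'ee_rot': array([-9.45898791e-04,  9.88406553e-01,  1.51827501e-01, -4.08629145e-05]), 'contact_force': array([-0.21791516, -1.24203723,  1.00319283]), 'moment': array([ 0.00424586, -0.03826722, -0.0056775 ]), 'width': 0.085782435557217}
scene {'fx': 481.43552110016185, 'fy': 481.43552110016185, 'cx': 320.0035847977923, 'cy': 239.1450283837361, 'rvec': array([ 0.78386403,  2.45111095, -1.2400238 ]), 'tvec': array([ 0.4132527 , -0.08916418,  1.34801785])}
top {'fx': 436.21344024177193, 'fy': 436.21344024177193, 'cx': 317.67535530206686, 'cy': 243.0857970606877, 'rvec': array([ 2.1419749 , -2.19622539,  0.14258811]), 'tvec': array([-0.00331487,  0.49282115,  1.07800082])}
```

View pics/scene0.png

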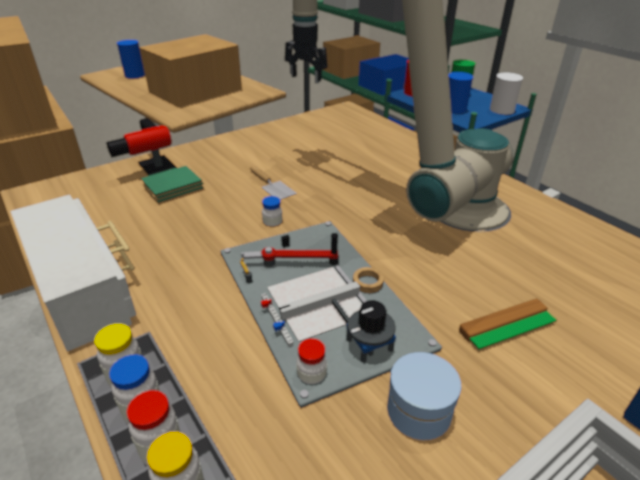

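View pics/top0.png

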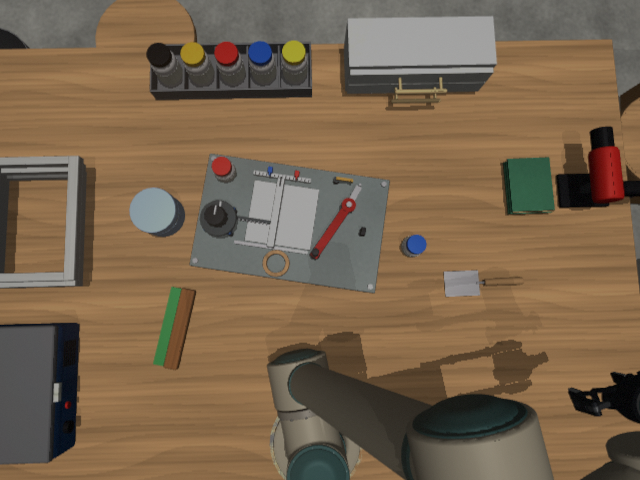

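The top view shows the jig with the wheel at about (218,217), the red clip at (296,175), the blue clip at (270,171), and the post at (315,254). I'll zoom in on the details next.

```bash
cat > h.py <<'E'
import numpy as np,cv2
from rig import cams,manip
def ray(c,u,v):
    R=cv2.Rodrigues(c["rvec"])[0]; o=-R.T@c["tvec"]
    d=R.T@np.array([(u-c["cx"])/c["fx"],(v-c["cy"])/c["fy"],1]); return o,d
def onz(c,u,v,z):
    o,d=ray(c,u,v); return o+d*(z-o[2])/d[2]
def proj(c,p): return cv2.projectPoints(np.array(p,float).reshape(-1,3),c["rvec"],c["tvec"],np.array([[c["fx"],0,c["cx"]],[0,c["fy"],c["cy"]],[0,0,1]]),None)[0].reshape(-1,2)
E
python3 - <<'E'
import cv2
im=cv2.imread("pics/top0.png")
cv2.imwrite("pics/top0z.png",cv2.resize(im[145:300,185:395],(798,589),interpolation=cv2.INTER_CUBIC))
im=cv2.imread("pics/scene0.png")
cv2.imwrite("pics/scene0z.png",cv2.resize(im[220:400,215:445],(766,600),interpolation=cv2.INTER_CUBIC))
E
```

```text
(no output)
```

View pics/top0z.png

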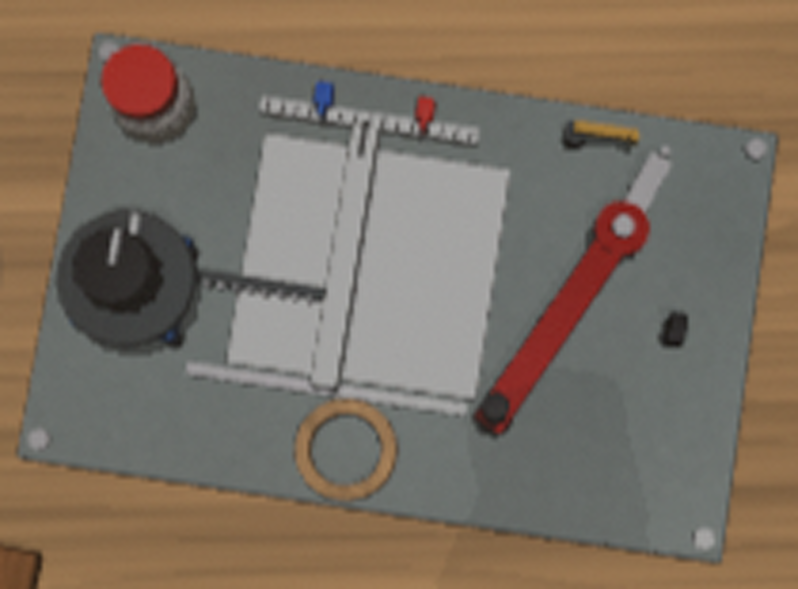

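View pics/scene0z.png

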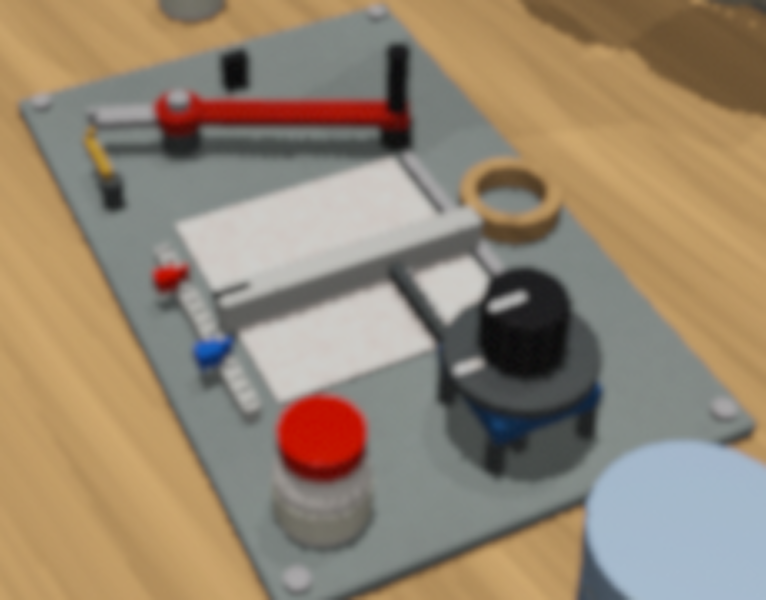

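```bash
cat >> h.py <<'E'
def tri(c1,p1,c2,p2):
    o1,d1=ray(c1,*p1);o2,d2=ray(c2,*p2); d1/=np.linalg.norm(d1);d2/=np.linalg.norm(d2)
    s=np.linalg.lstsq(np.stack([d1,-d2],1),o2-o1,rcond=None)[0]
    a=o1+s[0]*d1;b=o2+s[1]*d2; return (a+b)/2,np.linalg.norm(a-b)
E
python3 - <<'E'
from h import *
np.set_printoptions(precision=4,suppress=True)
T=cams.calibration("top");S=cams.calibration("scene")
t=lambda u,v:(185+u/3.8,145+v/3.8); s=lambda u,v:(215+u/3.33,220+v/3.333)
P=[onz(T,*t(*q),.014) for q in[(108,48),(755,148),(705,540),(38,438)]]
for p in P: print(p)
y1=P[0]-P[1];y2=P[3]-P[2];x1=P[0]-P[3];x2=P[1]-P[2]
print([np.arctan2(-a[0],a[1]) for a in(y1,y2)],[np.arctan2(a[1],a[0]) for a in (x1,x2)])
for n,a,b in[("drumtop",(115,262),(525,293)),("red",(424,131),(186,269)),("blue",(323,117),(231,340)),("ptr",(363,124),(217,296)),("posttop",(495,405),(398,50)),("pivot",(623,224),(178,97)),("jar",(138,80),(322,432))]:
    print(n,tri(T,t(*a),S,s(*b)))
E
```

```text
[0.7263 0.2515 0.014 ]
[ 0.6459 -0.1926  0.014 ]
[ 0.3783 -0.1475  0.014 ]
[0.4578 0.2978 0.014 ]
[np.float64(-0.17912195118311913), np.float64(-0.17668155900623836)] [np.float64(-0.17085321284129276), np.float64(-0.16731512352466713)]
drumtop (array([0.5578, 0.2275, 0.1061]), np.float64(0.003108853413402692))
red (array([0.6589, 0.0344, 0.0294]), np.float64(0.00023554404605888662))
blue (array([0.6694, 0.1027, 0.031 ]), np.float64(0.00046201854706123894))
ptr (array([0.6614, 0.0751, 0.0403]), np.float64(0.0003972986739394624))
posttop (array([ 0.4646, -0.0079,  0.0917]), np.float64(0.001013443292307236))
pivot (array([ 0.5866, -0.096 ,  0.0506]), np.float64(0.001424066266937794))
jar (array([0.6855, 0.2195, 0.0711]), np.float64(0.000795976758997122))
```

```bash
python3 -m creep '[[0.0193,0.0388,0,0,0,0.18,1],[0.0193,0.0388,0,0,0,0.18,1],[0.0193,0.0388,0,0,0,0.18,1],[0.0193,0.0388,0,0,0,0.18,1],[0.0193,0.0388,0,0,0,0.18,1],[0.0193,0.0388,0,0,0,0.18,1],[0.0193,0.0388,0,0,0,0.18,1],[0.0193,0.0388,0,0,0,0.18,1],[0.0193,0.0388,0,0,0,0.18,1],[0.0193,0.0388,0,0,0,0.18,1],[0.0193,0.0388,0,0,0,0.18,1],[0.0193,0.0388,0,0,0,0.18,1],[0.0193,0.0388,0,0,0,0.18,1],[0.0193,0.0388,0,0,0,0.18,1],[0.0193,0.0388,0,0,0,0.18,1],[0.0193,0.0388,0,0,0,0.18,1],[0.0193,0.0388,0,0,0,0.18,1],[0.0193,0.0388,0,0,0,0.18,1],[0.0193,0.0388,0,0,0,0.18,1],[0.0193,0.0388,0,0,0,0.18,1]]' 40
python3 -m creep '[[0,0,0,0,0,0.18,1],[0,0,0,0,0,0.17,1],[0,0,0,0,0,0,1],[0,0,0,0,0,0,1]]'
python3 - <<'E'
from h import *
s=manip.get_state();print(s["qpos"],s["position"],s["ee_rot"],s["clock"])
cv2.imwrite("pics/w1.png",cams.get_image("wrist"));print(cams.calibration("wrist"))
E
```

```text
clock: 2.6
position: [0.5588, 0.2287, 0.2308]
ee_rot: [-0.0, -0.375, 0.927, -0.0]
contact_force: [0.5, -0.4, -0.3]
width: 0.0854
clock: 3.1
position: [0.5584, 0.2273, 0.2311]
ee_rot: [-0.0, -0.527, 0.85, 0.0]
contact_force: [0.4, -0.4, 0.5]
width: 0.0858
[ 2.71197142e-01  3.18382550e-01  1.44343142e+00  8.39711372e-05
  1.38035348e+00 -2.41027386e+00] [0.55839162 0.22732326 0.23110254] [-2.64317354e-04 -5.27223186e-01  8.49726796e-01  1.20138047e-04] 3.1
{'fx': 358.73299393235806, 'fy': 358.73299393235806, 'cx': 321.1306479136512, 'cy': 238.17161200698817, 'rvec': array([-0.68865924, -2.94786928, -0.49303242]), 'tvec': array([ 0.39915514, -0.46822757,  0.23489105])}
```

View pics/w1.png

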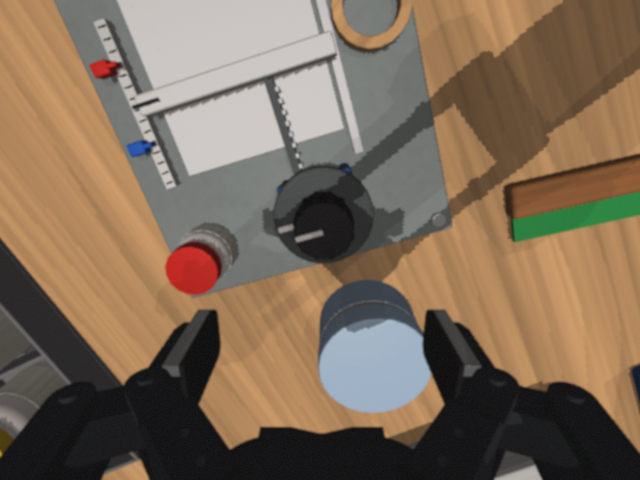

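The wrist view shows the drum top centred near (324,227), the red clip tip at (120,68), and the pointer tip at (134,105).

```bash
python3 - <<'E'
from h import *
np.set_printoptions(precision=4,suppress=True)
W=cams.calibration("wrist");T=cams.calibration("top")
im=cv2.imread("pics/w1.png")
m=((im.max(2)<38)*255).astype(np.uint8); m[:150]=0;m[275:]=0;m[:,:260]=0;m[:,400:]=0
n,l,st,ce=cv2.connectedComponentsWithStats(m)
for i in range(1,n):
    if st[i][4]>100: print(st[i],ce[i])
c=[(324,225)]
for z in(.1,.106): print(onz(W,324,227,z),onz(W,322,219,.066))
t=lambda u,v:(185+u/3.8,145+v/3.8)
# disc
print("disc", onz(W,323.5,214,.066))
for n,a,b in[("drumtop",(115,262),(324,225)),("red",(424,131),(121,68)),("ptr",(363,124),(134,105)),("blue",(323,117),(154,145))]: print(n,tri(T,t(*a),W,b))
cv2.imwrite("pics/w1z.png",np.hstack([cv2.resize(im[160:280,260:400],(466,400),interpolation=cv2.INTER_CUBIC),cv2.resize(im[30:170,80:180],(286,400),interpolation=cv2.INTER_CUBIC)]))
E
```

```text
[ 293  191   62   69 3089] [324.8572 224.7459]
[0.5557 0.2287 0.1   ] [0.5584 0.2308 0.066 ]
[0.555 0.227 0.106] [0.5584 0.2308 0.066 ]
disc [0.5552 0.2273 0.066 ]
drumtop (array([0.5511, 0.2175, 0.1405]), np.float64(0.003641016114709949))
red (array([0.6633, 0.0353, 0.0174]), np.float64(0.0027096811005444775))
ptr (array([0.659 , 0.0743, 0.0498]), np.float64(4.325491138426491e-05))
blue (array([0.6738, 0.1045, 0.0212]), np.float64(0.0035152283607208902))
```

View pics/w1z.png

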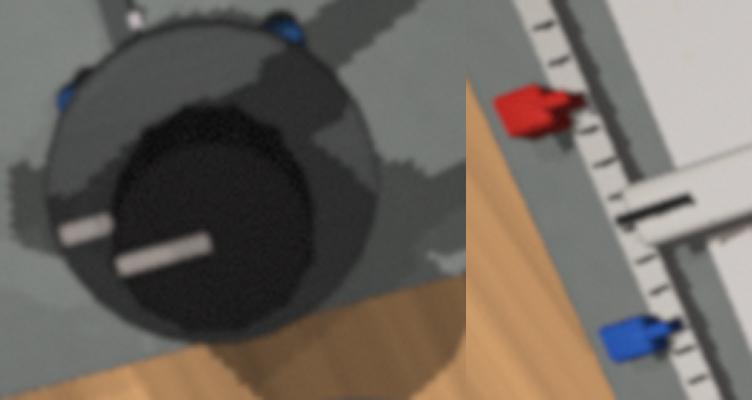

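```bash
python3 - <<'E'
from h import *
np.set_printoptions(precision=4,suppress=True)
W=cams.calibration("wrist");T=cams.calibration("top");S=cams.calibration("scene")
t=lambda u,v:(185+u/3.8,145+v/3.8); s=lambda u,v:(215+u/3.33,220+v/3.333)
print("W drum",onz(W,324.2,231,.106),"W disc",onz(W,324,214.4,.066))
print("T drum",onz(T,*t(113,267),.106),"T disc",onz(T,*t(128.5,279),.066))
print("S disc",onz(S,*s(522,344),.066),"S drum",onz(S,*s(525,298),.106))
print(manip.get_state()["position"])
E
```

```text
W drum [0.5563 0.2301 0.106 ] W disc [0.555  0.2278 0.066 ]
T drum [0.5558 0.2277 0.106 ] T disc [0.5551 0.2264 0.066 ]
S disc [0.5552 0.2287 0.066 ] S drum [0.5591 0.2314 0.106 ]
[0.5584 0.2273 0.2312]
```

```bash
python3 -m creep '[[-0.003,0.001,-0.03,0,0,0,1],[0,0,-0.03,0,0,0,1],[0,0,-0.03,0,0,0,1],[0,0,-0.03,0,0,0,1],[0,0,-0.02,0,0,0,1],[0,0,-0.015,0,0,0,1],[0,0,0,0,0,0,1],[0,0,0,0,0,0,-1],[0,0,0,0,0,0,-1],[0,0,0,0,0,0,-1],[0,0,0,0,0,0,-1],[0,0,0,0,0,0,-1],[0,0,0,0,0,0,-1]]' 40
```

```text
clock: 4.78
position: [0.5569, 0.2283, 0.0777]
ee_rot: [0.001, -0.528, 0.849, -0.001]
contact_force: [0.5, -2.0, 5.6]
width: 0.0471
```

```bash
python3 -m creep '[[0,0,0,0,0,-0.08,-1],[0,0,0,0,0,-0.12,-1],[0,0,0,0,0,-0.15,-1],[0,0,0,0,0,-0.15,-1],[0,0,0,0,0,-0.10,-1],[0,0,0,0,0,0,-1]]' 40
python3 - <<'E'
from h import *
s=manip.get_state();print(s["qpos"],s["contact_force"],s["moment"])
im=cams.get_image("top");cv2.imwrite("pics/t2.png",cv2.resize(im[145:300,185:395],(798,589),interpolation=cv2.INTER_CUBIC))
E
```

```text
clock: 5.52
position: [0.5562, 0.2291, 0.0777]
ee_rot: [0.001, -0.253, 0.967, 0.0]
contact_force: [-1.6, 1.0, 6.6]
width: 0.0469
[ 2.74698843e-01  4.33681939e-01  1.67015377e+00  6.41711959e-04
  1.03542854e+00 -1.80892280e+00] [-1.56356491  0.97805826  6.55316315] [-0.24044558 -0.10285948 -0.14142198]
```

View pics/t2.png

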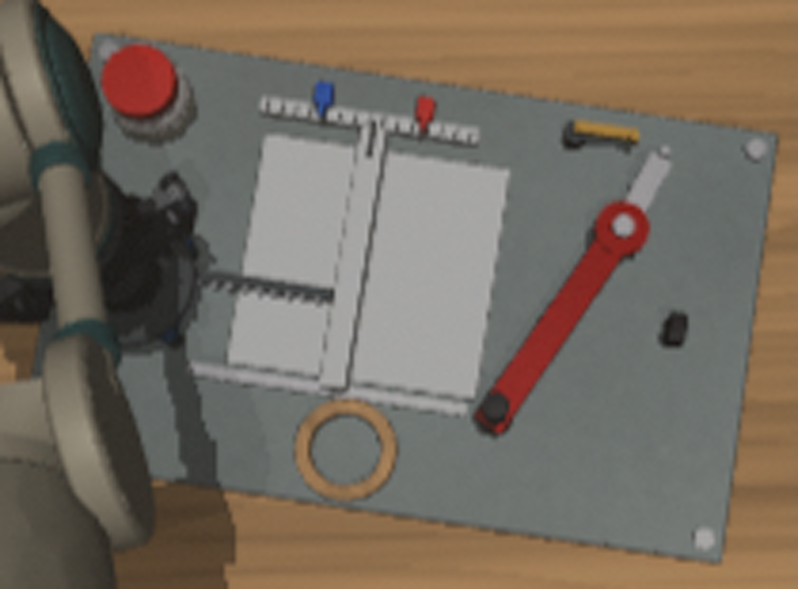

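The fence moved about 8 zoomed pixels toward the red clip with no slip, and the pointer is still visible. I'll keep going in the same grasp.

```bash
python3 -m creep '[[0,0,0,0,0,-0.1,-1],[0,0,0,0,0,-0.17,-1],[0,0,0,0,0,-0.17,-1],[0,0,0,0,0,-0.17,-1],[0,0,0,0,0,-0.17,-1],[0,0,0,0,0,-0.17,-1],[0,0,0,0,0,-0.17,-1],[0,0,0,0,0,-0.17,-1],[0,0,0,0,0,-0.17,-1],[0,0,0,0,0,-0.17,-1],[0,0,0,0,0,-0.17,-1],[0,0,0,0,0,-0.17,-1],[0,0,0,0,0,-0.17,-1],[0,0,0,0,0,-0.17,-1],[0,0,0,0,0,-0.17,-1],[0,0,0,0,0,-0.17,-1],[0,0,0,0,0,-0.17,-1],[0,0,0,0,0,-0.17,-1],[0,0,0,0,0,-0.1,-1],[0,0,0,0,0,0,-1]]' 40
python3 - <<'E'
from h import *
s=manip.get_state();print(s["qpos"],s["contact_force"],s["moment"])
im=cams.get_image("top");cv2.imwrite("pics/t3_raw.png",im);cv2.imwrite("pics/t3.png",cv2.resize(im[145:300,185:395],(798,589),interpolation=cv2.INTER_CUBIC))
im=cams.get_image("scene");cv2.imwrite("pics/s3_raw.png",im);cv2.imwrite("pics/s3.png",cv2.resize(im[220:400,215:445],(766,600),interpolation=cv2.INTER_CUBIC))
E
```

```text
clock: 8.07
position: [0.5593, 0.2311, 0.0778]
ee_rot: [-0.001, 0.961, 0.278, 0.005]
contact_force: [6.0, 4.5, 0.8]
width: 0.0468
[0.27506382 0.43499615 1.66762203 0.00337474 1.02965826 1.28135718] [6.04220122 4.48594805 0.75687167] [ 0.84170791 -0.52490976 -0.08948927]
```

View pics/t3.png

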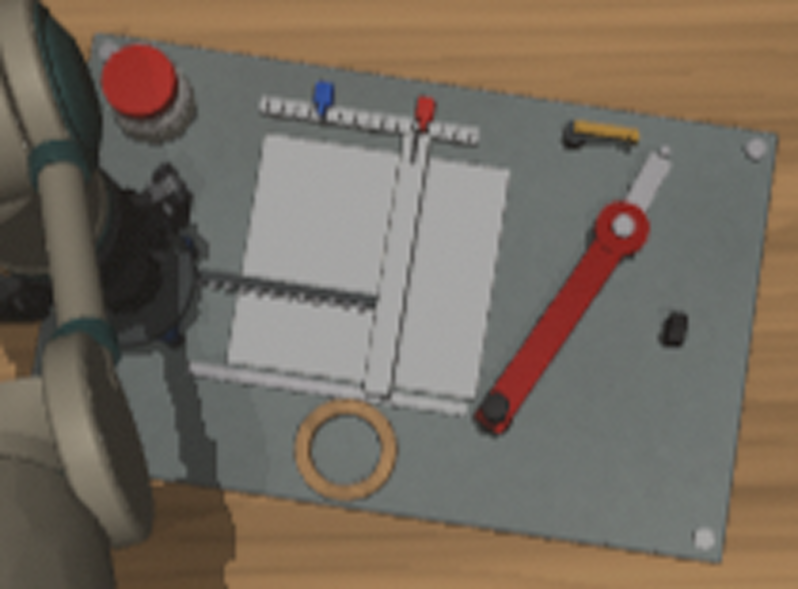

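View pics/s3.png

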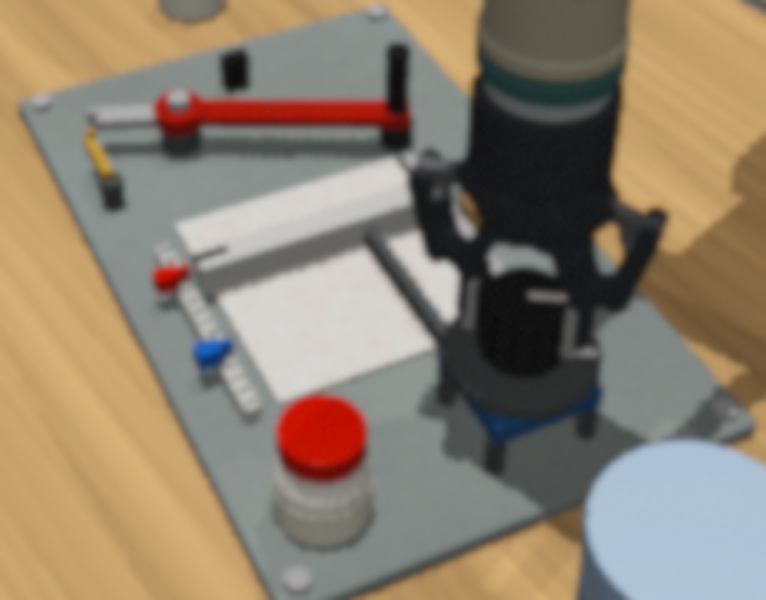

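```bash
python3 - <<'E'
import cv2,numpy as np
a=cv2.imread("pics/t3_raw.png")[165:195,280:315]; b=cv2.imread("pics/s3_raw.png")[285:315,255:295]
cv2.imwrite("pics/z3.png",np.hstack([cv2.resize(a,(392,336),interpolation=cv2.INTER_CUBIC),cv2.resize(b,(400,336),interpolation=cv2.INTER_CUBIC)]))
E
```

```text
(no output)
```

View pics/z3.png

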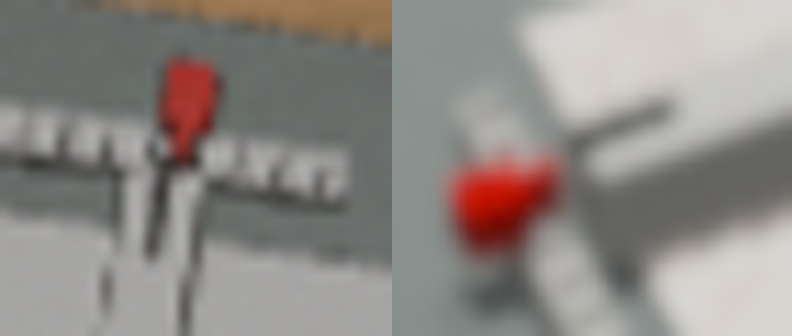

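```bash
python3 - <<'E'
from h import *
np.set_printoptions(precision=4,suppress=True)
T=cams.calibration("top");S=cams.calibration("scene")
ey=np.array([.173,.985,0])
r,e1=tri(T,(296.4,179.3),S,(271.8,299.7)); p,e2=tri(T,(294.55,179.6),S,(273.3,297.8))
print(r,e1,p,e2,(p-r)@ey*1000)
for zr,zp in((.030,.040),(.028,.041),(.032,.042)):
  print("T",(onz(T,294.55,179.6,zp)-onz(T,296.4,179.3,zr))@ey*1e3,"S",(onz(S,273.3,297.8,zp)-onz(S,271.8,299.7,zr))@ey*1e3)
E
```

```text
[0.6578 0.0352 0.0325] 0.0013677530922945912 [0.6557 0.0394 0.0398] 0.00022479063999591363 3.7438593288272464
T 3.798020252007928 S 6.1694831742586995
T 3.5701625992877792 S 9.212762588721686
T 3.7896650736614412 S 6.1811056102374575
```

```bash
python3 -m creep '[[0,0,0,0,0,-0.12,-1],[0,0,0,0,0,-0.14,-1],[0,0,0,0,0,-0.14,-1],[0,0,0,0,0,-0.05,-1],[0,0,0,0,0,0,-1],[0,0,0,0,0,0,-1]]' 40
python3 - <<'E'
from h import *
im=cams.get_image("top");cv2.imwrite("pics/t4_raw.png",im);a=im[165:195,280:315]
im=cams.get_image("scene");cv2.imwrite("pics/s4_raw.png",im);b=im[285:315,255:295]
cv2.imwrite("pics/z4.png",np.hstack([cv2.resize(a,(392,336),interpolation=cv2.INTER_CUBIC),cv2.resize(b,(400,336),interpolation=cv2.INTER_CUBIC)]))
E
```

```text
clock: 8.93
position: [0.5597, 0.2302, 0.0778]
ee_rot: [-0.002, 0.998, 0.057, 0.004]
contact_force: [5.7, 1.7, 0.7]
width: 0.047
```

View pics/z4.png

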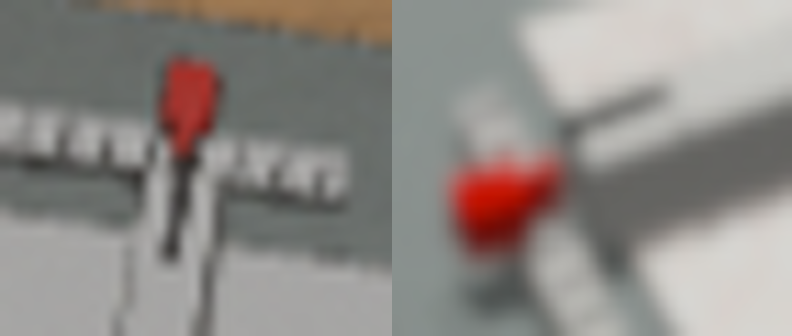

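The top view shows the pointer end at about (182,160) zoomed and the nose at (184,155), so they're level to within a pixel. Next I'll release, lift, and look from closer.

```bash
python3 -m creep '[[0,0,0,0,0,0,1],[0,0,0,0,0,0,1],[0,0,0,0,0,0,1],[0,0,0,0,0,0,1],[0,0,0,0,0,0,1],[0,0,0.01,0,0,0,1],[0,0,0.03,0,0,0,1],[0,0,0.03,0,0,0,1],[0,0,0.03,0,0,0,1],[0,0,0.03,0,0,0,1],[0,0,0.02,0,0,0,1],[0,0,0,0,0,0,1]]' 40
python3 - <<'E'
from h import *
from scipy.spatial.transform import Rotation as Ro
s=manip.get_state();W=cams.calibration("wrist")
q=s["ee_rot"];Rt=Ro.from_quat([q[1],q[2],q[3],q[0]]).as_matrix()
R=cv2.Rodrigues(W["rvec"])[0]
print(s["position"],s["qpos"],"cam pos tool",Rt.T@(-R.T@W["tvec"]-s["position"]),"cam axes in tool",(R@Rt).T.round(3))
im=cams.get_image("wrist");cv2.imwrite("pics/w5.png",im)
im=cams.get_image("top");a=im[165:195,280:315];cv2.imwrite("pics/t5_raw.png",im)
im=cams.get_image("scene");b=im[285:315,255:295];cv2.imwrite("pics/s5_raw.png",im)
cv2.imwrite("pics/z5.png",np.hstack([cv2.resize(a,(392,336),interpolation=cv2.INTER_CUBIC),cv2.resize(b,(400,336),interpolation=cv2.INTER_CUBIC)]))
E
```

```text
clock: 10.52
position: [0.5566, 0.2288, 0.2288]
ee_rot: [-0.0, 0.998, 0.057, 0.002]
contact_force: [-0.0, 0.7, -0.0]
width: 0.0855
[0.55663169 0.22880409 0.22881636] [ 2.74465444e-01  3.14999670e-01  1.45417215e+00 -7.06936202e-05
  1.36753404e+00  1.73045069e+00] cam pos tool [ 8.36298025e-02  6.98661827e-05 -1.42970398e-01] cam axes in tool [[ 0.001 -0.945 -0.328]
 [ 1.     0.     0.001]
 [-0.001 -0.328  0.945]]
```

View pics/w5.png

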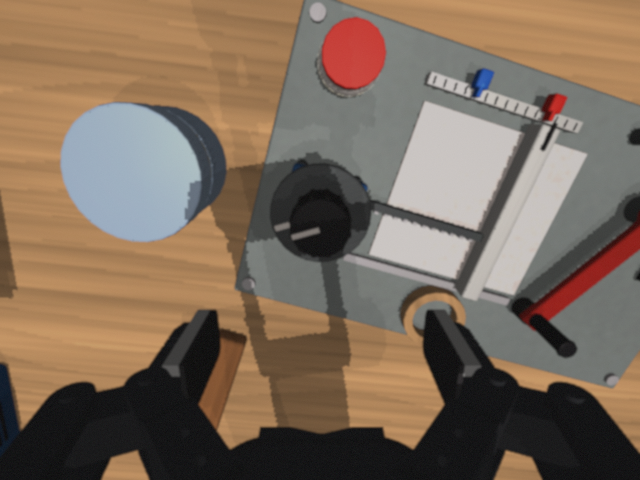

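View pics/z5.png

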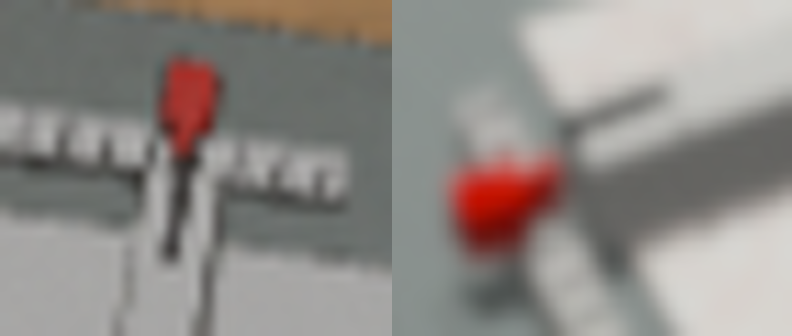

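```bash
python3 -m creep '[[0.0146,-0.0386,-0.01,0,0,0,1],[0.0146,-0.0386,-0.015,0,0,0,1],[0.0146,-0.0386,-0.015,0,0,0,1],[0.0146,-0.0386,-0.015,0,0,0,1],[0.0146,-0.0386,-0.014,0,0,0,1],[0,0,0,0,0,0,1],[0,0,0,0,0,0,1]]' 40
python3 - <<'E'
from h import *
im=cams.get_image("wrist");cv2.imwrite("pics/w6.png",im)
import pickle;pickle.dump(cams.calibration("wrist"),open("w6.pkl","wb"))
E
```

```text
clock: 11.55
position: [0.6279, 0.0358, 0.1564]
ee_rot: [-0.0, 0.998, 0.057, -0.001]
contact_force: [-0.1, -0.3, 0.1]
width: 0.0854
```

View pics/w6.png

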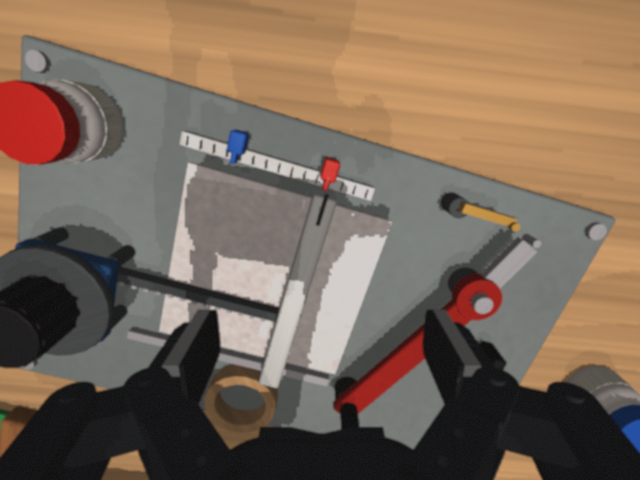

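```bash
python3 - <<'E'
import cv2,numpy as np
im=cv2.imread("pics/w6.png")[145:235,290:370]
cv2.imwrite("pics/w6z.png",cv2.resize(im,(533,600),interpolation=cv2.INTER_CUBIC))
E
```

```text
(no output)
```

View pics/w6z.png

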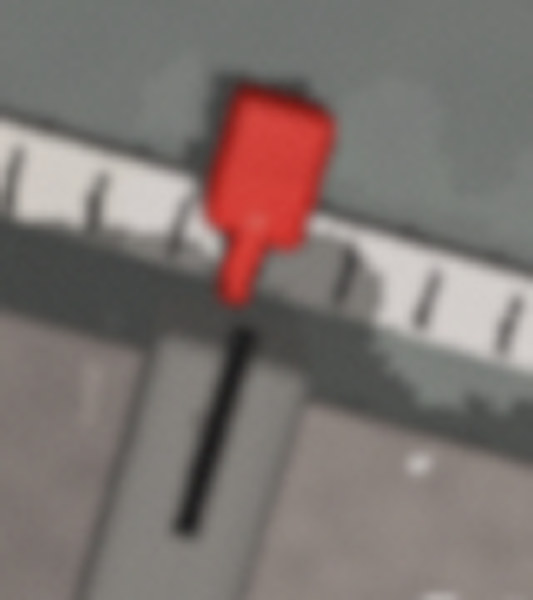

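```bash
python3 - <<'E'
from h import *
import pickle
np.set_printoptions(precision=4,suppress=True)
W=pickle.load(open("w6.pkl","rb"));T=cams.calibration("top")
f=lambda u,v:(290+u/6.663,145+v/6.667)
c=[f(234,303),f(257,222),f(243,330),f(185,530)]
im=cv2.imread("pics/w6.png")
for yaw in(.165,.174,.18):
  ey=np.array([np.sin(yaw),np.cos(yaw),0])
  for zr,zp in((.028,.042),(.030,.040),(.032,.038)):
    r=onz(W,*c[0],zr);p=onz(W,*c[2],zp);print(yaw,zr,zp,(p-r)@ey*1e3,r,p)
p2=onz(W,*c[3],.04);p=onz(W,*c[2],.04);d=p-p2;print("yaw from pointer",np.arctan2(d[1],d[0]))
# top view 5
t=lambda u,v:(280+u/11.2,165+v/11.2)
r,p=t(184,157),t(182,162)
ey=np.array([.173,.985,0]);print("top",(onz(T,*p,.04)-onz(T,*r,.03))@ey*1e3)
print(tri(T,r,W,c[0]),tri(T,p,W,c[2]))
E
```

```text
0.165 0.028 0.042 -0.8325613535555295 [0.6561 0.0361 0.028 ] [0.6561 0.0353 0.042 ]
0.165 0.03 0.04 -1.119257686703462 [0.6565 0.0362 0.03  ] [0.6556 0.0352 0.04  ]
0.165 0.032 0.038 -1.4059540198514244 [0.6569 0.0363 0.032 ] [0.6552 0.0351 0.038 ]
0.174 0.028 0.042 -0.8314109682448814 [0.6561 0.0361 0.028 ] [0.6561 0.0353 0.042 ]
0.174 0.03 0.04 -1.1252769354270096 [0.6565 0.0362 0.03  ] [0.6556 0.0352 0.04  ]
0.174 0.032 0.038 -1.4191429026091698 [0.6569 0.0363 0.032 ] [0.6552 0.0351 0.038 ]
0.18 0.028 0.042 -0.8306066254869675 [0.6561 0.0361 0.028 ] [0.6561 0.0353 0.042 ]
0.18 0.03 0.04 -1.129239160581732 [0.6565 0.0362 0.03  ] [0.6556 0.0352 0.04  ]
0.18 0.032 0.038 -1.4278716956765292 [0.6569 0.0363 0.032 ] [0.6552 0.0351 0.038 ]
yaw from pointer -0.15774696588227624
top -0.47435271851643535
(array([0.6579, 0.0355, 0.0365]), np.float64(0.0018286044047019663)) (array([0.6558, 0.0351, 0.0406]), np.float64(0.0002537012626851808))
```

The wrist check puts the pointer about 1 mm past the mark on the -y side, which is inside the tolerance. The top view gives about -0.5 mm. Next is the post.

```bash
python3 -m creep '[[-0.0327,-0.0088,0.01,0,0,-0.148,0],[-0.0327,-0.0088,0.01,0,0,-0.148,0],[-0.0327,-0.0088,0,0,0,-0.148,0],[-0.0327,-0.0088,0,0,0,-0.148,0],[-0.0327,-0.0088,0,0,0,-0.148,0],[0,0,0,0,0,0,0],[0,0,0,0,0,0,0]]' 40
python3 - <<'E'
from h import *
im=cams.get_image("wrist");cv2.imwrite("pics/w7.png",im)
import pickle;pickle.dump(cams.calibration("wrist"),open("w7.pkl","wb"))
print(manip.get_state()["qpos"])
E
```

```text
clock: 12.48
position: [0.4659, -0.0078, 0.178]
ee_rot: [-0.0, 0.952, -0.307, 0.001]
contact_force: [0.5, 0.6, 0.3]
width: 0.0423
[-1.66561397e-01  1.50482269e-01  1.81315434e+00  2.86826305e-04
  1.17590599e+00  2.02741077e+00]
```

View pics/w7.png

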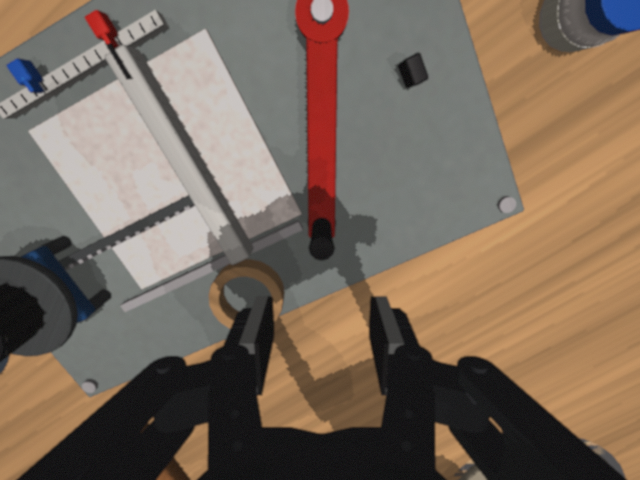

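```bash
python3 - <<'E'
from h import *
import pickle
W=pickle.load(open("w7.pkl","rb"))
print(onz(W,321,246,.096),onz(W,321.5,9,.05),manip.get_state()["position"])
E
```

```text
[ 0.46631888 -0.00895543  0.096     ] [ 0.58670347 -0.09578545  0.05      ] [ 0.46619104 -0.00790377  0.17788249]
```

```bash
python3 -m creep '[[0,-0.001,-0.02,0,0,0,0],[0,0,-0.03,0,0,0,0],[0,0,-0.03,0,0,0,0],[0,0,-0.025,0,0,0,0],[0,0,-0.015,0,0,0,0],[0,0,0,0,0,0,-1],[0,0,0,0,0,0,-1],[0,0,0,0,0,0,-1],[0,0,0,0,0,0,-1],[0,0,0,0,0,0,-1]]' 40
```

```text
clock: 13.78
position: [0.4664, -0.0083, 0.0572]
ee_rot: [-0.001, 0.951, -0.308, 0.001]
contact_force: [4.6, 5.2, -9.8]
width: 0.0155
```

```bash
python3 - <<'E'
import numpy as np
P=np.array([.5866,-.096]);r=np.array([.4664,-.0085])-P;r*=.150/np.linalg.norm(r)
R=lambda a:np.array([[np.cos(a),-np.sin(a)],[np.sin(a),np.cos(a)]])
a=np.arange(0,.571,.057)
p=[P+R(x)@r for x in a]
print(np.diff(p,axis=0).round(4).tolist(),p[-1])
E
```

```text
[[-0.0048, -0.0071], [-0.0044, -0.0073], [-0.004, -0.0076], [-0.0036, -0.0078], [-0.0031, -0.008], [-0.0027, -0.0081], [-0.0022, -0.0083], [-0.0017, -0.0084], [-0.0012, -0.0085], [-0.0007, -0.0085]] [ 0.43686314 -0.08711899]
```

```bash
python3 -m creep '[[-0.0048,-0.0071,0,0,0,0.057,-1],[-0.0044,-0.0073,0,0,0,0.057,-1],[-0.004,-0.0076,0,0,0,0.057,-1],[-0.0036,-0.0078,0,0,0,0.057,-1],[-0.0031,-0.008,0,0,0,0.057,-1],[-0.0027,-0.0081,0,0,0,0.057,-1],[-0.0022,-0.0083,0,0,0,0.057,-1],[-0.0017,-0.0084,0,0,0,0.057,-1],[-0.0012,-0.0085,0,0,0,0.057,-1],[-0.0007,-0.0085,0,0,0,0.057,-1],[0,0,0,0,0,0,-1],[0,0,0,0,0,0,-1],[0,0,0,0,0,0,-1]]' 60
python3 - <<'E'
from h import *
s=manip.get_state();p=s["position"][:2]-[.5866,-.096];a0=np.arctan2(.0875,-.1202)
print(s["contact_force"],"angle",(np.arctan2(p[1],p[0])-a0)%(2*np.pi),np.hypot(*p),s["width"])
im=cams.get_image("top");cv2.imwrite("pics/t8_raw.png",im);cv2.imwrite("pics/t8.png",cv2.resize(im[145:300,185:395],(798,589),interpolation=cv2.INTER_CUBIC))
im=cams.get_image("scene");cv2.imwrite("pics/s8.png",cv2.resize(im[220:400,215:445],(766,600),interpolation=cv2.INTER_CUBIC))
E
```

```text
clock: 15.4
position: [0.4387, -0.0871, 0.0573]
ee_rot: [-0.002, 1.0, -0.029, 0.002]
contact_force: [6.9, 8.5, -12.3]
width: 0.0151
[  6.92649198   8.47334128 -12.32793592] angle 0.5690434224658869 0.14816577450556678 0.015082107907156752
```

View pics/t8.png

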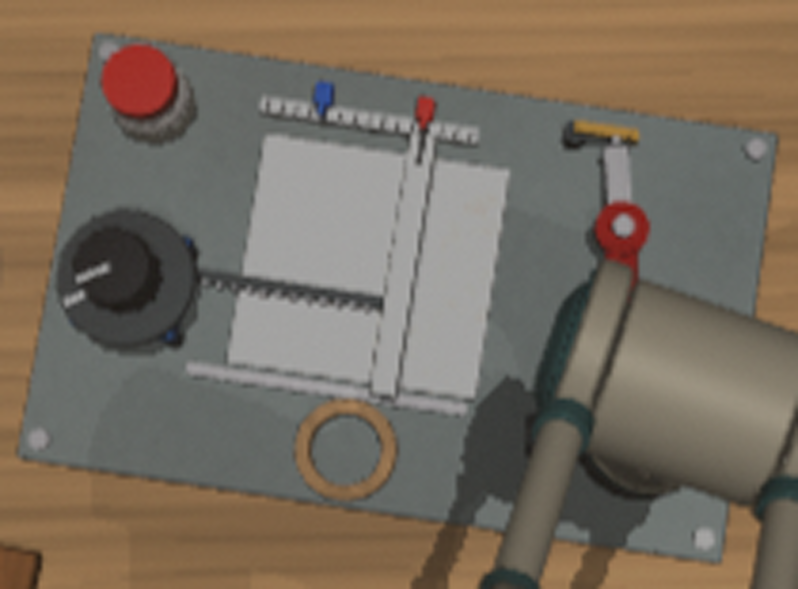

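View pics/s8.png

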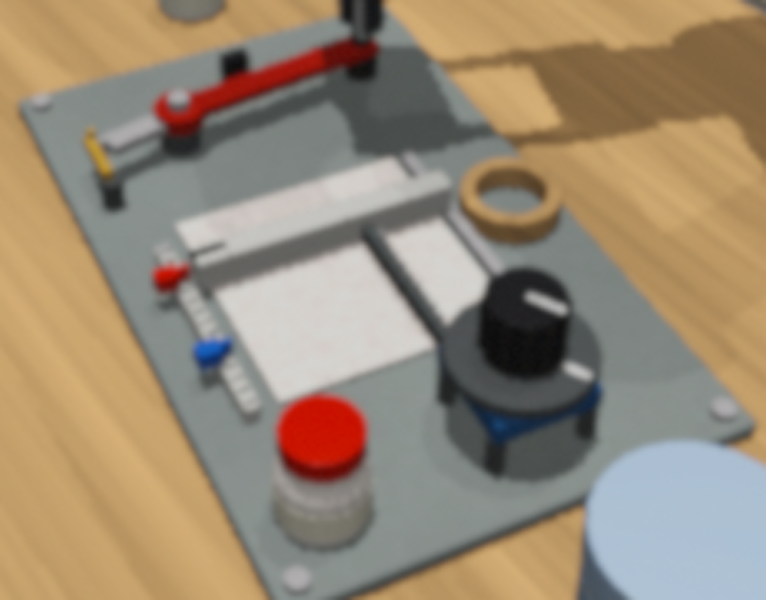

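The arm's tail has turned about 0.59 rad in the top view, and 0.57 from the TCP. The fence pointer is still at the red nose, at (421,135) zoomed. I'll hold, check that it's still, and hand in.

```bash
python3 -m creep '[[0,0,0,0,0,0,-1],[0,0,0,0,0,0,-1],[0,0,0,0,0,0,-1],[0,0,0,0,0,0,-1]]' 60 && python3 - <<'E'
from rig import manip,sign_off
s=manip.get_state();print(s["position"],s["qd"].round(4),s["contact_force"],s["width"],s["clock"])
print(sign_off())
E
```

```text
clock: 16.0
position: [0.4387, -0.0871, 0.0573]
ee_rot: [-0.002, 1.0, -0.029, 0.002]
contact_force: [6.6, 8.9, -11.0]
width: 0.0158
[ 0.43872031 -0.08706872  0.05728572] [ 0.0015 -0.0003  0.0004  0.0013 -0.0019  0.0023] [  6.58047616   8.92831731 -10.95913594] 0.01575434415659122 16.0
the job is handed in; nothing more can be done
None
```

The fence is set on the red mark, and the job was handed in at 16 s with the gripper still holding the tensioner arm back past its click.

- **Handwheel:** I turned it about 4.14 rad clockwise. One grasp was enough instead of several, because the last joint had the range for it. Then I let go and lifted clear.
- **Fence:** The close wrist view put the pointer about 1.1 mm past the mark on the -y side, and the top view about 0.5 mm. They differ slightly, but both are inside the 3 mm tolerance. I left it without a correction, and it still looked level in the pictures taken after the arm was pushed back.
- **Tensioner:** I gripped the post with 40 N, swung it round its pivot, and held it with 60 N. The arm angle came out at about 0.57 rad from the tool position and about 0.59 rad from the top picture, against the 0.45 needed. At the last reading the robot was still, and the force on the tool was about 11 N sideways, plus about 11 N vertically.
- **Bystanders:** None looked disturbed in the pictures, but I did not measure their positions.

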